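Put the tipped model car back on its wheels and shut its bonnet

TASK

The blue model car on the green cutting mat has fallen on its side with its bonnet open. Gently push it up and over with your fingertips so that it stands on its wheels on the mat again, and then press its bonnet fully shut. Only push and press, never lift or carry the car, and leave the other things on the bench where they are.

Things in the scene. Friction and masses are not known exactly. Their poses are not given: they have to be found in the camera images.
- car: Blue model car, yellow wheels, 218 mm long, 108 wide, 96 high, 0.35 to 0.6 kg. Origin: middle of its footprint, level with the wheels' underside; x to the car's front, y to its left, z up through its roof. Starts lying on its right side (y up, z level, origin 54 mm above the mat) on its right wheels and roof edge. Wheels: 50 mm across, at x = +-72 mm, outer faces at y = +-54; they do not turn.
- roof (a point): Point on the top face of the roof, at x = -20, y = 0, z = 96 mm in the car's frame. The roof is a flat slab 8 mm thick spanning x -106 to +22 mm, y +-54 mm. Of the lying car it is an upright wall reaching 108 mm above the mat.
- low_edge (a point): Point at x = 0, y = -54, z = 0 mm in the car's frame, between the feet of the right wheels: resting on the mat, the line about which the car tips. Its centre of mass is 33 mm above the wheels' underside, at x = -6 mm. Pushed high on the roof, towards the wheels and upward along the arc, it tips and falls onto its wheels after some 30 degrees. A finger pushed dead level drags on the rising roof.
- bonnet (a joint): Dark blue bonnet lid, 74 mm long, 58 wide, 4 thick, hinged across the car at its rear edge, x = 25, z = 71 mm in the car's frame; the front edge swings up. 0 rad = shut (flat, its top at z = 75 mm), starts 0.5 to 0.9 open, at most 1.2. Stiff hinge: it stays where it is left and yields to about 1 N pressed on its top face.
- bonnet_edge (a point): Middle of the upper edge of the bonnet's front (free) end, 74 mm from the hinge.
- mat: Fixed green cutting mat, 440 mm (x) by 620 mm (y), 3 mm thick. Origin: centre of its underside.
- jar_blue: Blue paint jar, 34 mm across, 46 mm high, on the mat. Origin: centre of its underside. Leave alone.
- jar_yellow: Yellow paint jar, same size, on the mat. Origin: centre of its underside. Leave alone.
- door_a: Loose blue car door lying flat, 100 x 70 x 4 mm. Origin: about its centre, on the underside. Leave alone.
- door_b: The other loose car door, same size. Leave alone.
- tailgate: Loose black and blue panel, 75 x 86 x 26 mm. Origin: centre of its underside. Leave alone.
- spare_wheel: Spare wheel lying flat, 50 mm across, 14 mm thick. Origin: centre of its underside. Leave alone.
- screwdriver: Red screwdriver lying on the bench, 160 mm long. Leave alone.

How it is judged (in metres and radians):
On the way, in this order (a step that is already met when the one before it is completed fails the run):
1. the car stands on its four wheels, its bonnet still open (angle between car's own z axis and vertical below 0.12 rad and z of car in the frame of mat below 0.01 m and value of joint bonnet above 0.2 rad), for 0.2 s.
2. the bonnet is shut, the car still on its wheels (angle between car's own z axis and vertical below 0.12 rad and z of car in the frame of mat below 0.01 m and value of joint bonnet below 0.06 rad), for 0.2 s.
At the end, for the whole second after the job is handed in: The car stands at rest on its wheels (within 7 degrees of upright, its wheels within 7 mm of the mat, its centre over the mat), the bonnet is shut to within 0.06 rad, and no other loose thing has moved by 20 mm or more (all of step 2 and linear speed of car below 0.02 m/s and angular speed of car below 0.1 rad/s and x of car in the frame of mat between -0.2 and 0.2 m and y of car in the frame of mat between -0.29 and 0.29 m and z of car in the frame of mat above 0 m and distance of each of jar_blue, jar_yellow, door_a, door_b, tailgate, spare_wheel, screwdriver from where it was at the start of the episode below 0.02 m); the robot touches nothing.
It fails at once if the car is lifted or carried: the feet of its right wheels rise more than 20 mm above the mat (z of low_edge in the frame of mat above 0.023 m).
It fails at once if the car's footprint centre rises more than 80 mm above the bench (lifted) (height (world z) of car above 0.08 m).
It fails at once if the car is squeezed or pressed with more than 40 N (contact force between the fingers and car above 40 N).
It fails at once if a jar, door, tailgate, spare wheel or screwdriver is moved by more than 20 mm (distance of any of jar_blue, jar_yellow, door_a, door_b, tailgate, spare_wheel, screwdriver from where it was at the start of the episode above 0.02 m).
It also fails if it takes over 43 s, if anything falls off the work surface, if the arm or the gripper's body presses on something with over 40 N, if the wrist force passes 120 N, or if a joint passes its speed limit or range.

ROBOT

A 6-joint arm with a two-finger parallel gripper is mounted at the origin on the work surface. World frame = base frame: x ahead of the robot, y to its left, z up, the work surface at z = 0. Lengths are in mm, angles in rad, forces in N, time in s.
With the tool pointing down it reaches from about 275 to 1000 mm from the base axis. Payload 8.4 kg.
Tool frame: the origin (TCP) lies on the centre line of the jaws, within the pads' length; the fingertips stand 25 mm ahead of it and the grasp point (between the pads) lies 6 mm ahead of it; z points along the fingers, y is the line along which they close (so a half turn about z gives the same grasp; the last joint's range is limited). The gripper opens to 85 mm and grips with 20 to 120 N. Pads are 22 mm wide; open, the fingers measure 114 mm over their backs; the gripper's body (76 mm by 85 mm) begins 54 mm behind the grasp point. The pads swing forward as they close: fully open they stand 13 mm farther back than shut.
Start: joints at [-1.185, 0.353, 1.633, -0, 1.155, -0.002], TCP at [236.344, -578.593, 256.281] pointing down, gripper open.
Joint ranges: [-2.63, 2.63], [-0.92, 2.1], [0.06, 2.66], [-1.3, 4.44], [0, 2.69], [-3.02, 3.02]. Speed limits (rad/s): [2.22, 2.22, 2.79, 3.14, 3.14, 3.14].

INTERFACE

Orientations are given as [roll, pitch, yaw] about the fixed x, y, z axes, in that order (R = Rz(yaw) Ry(pitch) Rx(roll)).
In Python, from rig import r gives the robot as it stands.
- The arm moves only by the shell command python3 -m jog 'ROWS' [FORCE]. ROWS is JSON, a list of rows, each a list of 3 entries, a list of its own where there are three numbers: the turn, a rotation vector about the tool's x, y, z in rad, then the shift along the tool's x, y, z in m, then the opening, from -1 (shut) to 1 (fully open). In form: [[[rx, ry, rz], [x, y, z], gripper], ...]. A call has 1 to 12 rows; each row shifts and turns the commanded pose from where the row before left it, along the tool's axes as they then stand; what a row does not reach is not made up. A row lasts 1/10 s, in which the tool goes at most 50 mm and 8.59 degrees, less where a joint would pass 70% of its speed; a pose out of reach is approached as far as the arm can. A call with a gripper value outside its range is refused whole. The fingers move at their own pace and stop on an object; FORCE is the grip in N (left out, the last holds). Time passes only in rows, so rows that do not move let the fingers close. It gives the time, the measured TCP pose, the force, the opening and the grip force at its end, in the units of the state.
- r.sense(): the state, without advancing time (a new reading comes with each control period).
- r.grab_frame(name): name is "side" or "top"; returns the picture (420x560x3 uint8, red, green, blue); there is no depth.
- r.camera_params(name): a dict with "fx", "fy", "cx", "cy" (pixels), "rvec" (rotation vector, rad) and "tvec" (3), from world to camera coordinates, as OpenCV has them. Camera axes: x right, y down, z forward; pixel columns grow to the right and rows downward; lengths in mm; the calibration is good to about 2 mm. A picture is of the moment at which its call begins. camera_params takes no time and is no camera call.
- r.sign_off(): hands the job in; it is judged then, once.
The state is a dict: "clock": time; "qpos": joint angles; "qvel": joint speeds; "joint_efforts": joint torques, N m; "eef_pos": TCP position; "tcp_rot": TCP orientation; "contact_force": force on the tool from outside, world axes, zero at the start; "wrist_torque": the same for the moment, N m; "opening": opening from 0.0 (shut) to 1.0 (fully open); "grasp_force": force on a finger pad.
Only numpy, scipy, OpenCV 4.12 (cv2) and the standard library are available. Lean on these libraries where they do the work, as an engineer would, in place of code of your own. Each camera call takes 0.05 s, during which the arm holds its last target. There are 200 camera calls.

## Working session

There is one attempt and no reset: what is moved stays moved. The work goes in short steps, Python scripts to look and compute and a shell command to move; the robot and the scene stay as the last step left them, time stands still between calls to the robot, and variables do not carry over. Pictures are saved under pics/ and viewed, at most 13 in all, crops included, and the job is handed in when it is done.

```bash
mkdir -p pics; ls
python3 - <<'E'
from rig import r
import cv2
for n in("side","top"):
    cv2.imwrite(f"pics/{n}0.png",cv2.resize(r.grab_frame(n)[:,:,::-1],(800,600),interpolation=cv2.INTER_CUBIC)); print(r.camera_params(n))
print(r.sense())
E
```

```text
pics
{'fx': 387.329915332816, 'fy': 387.329915332816, 'cx': 290.4196214550652, 'cy': 207.759186998967, 'rvec': array([ 0.2643531 , -2.81557747,  1.1786016 ]), 'tvec': array([ 510.98514914,  116.65056478, 1103.72249821])}
{'fx': 391.5881843671791, 'fy': 391.5881843671791, 'cx': 278.0661473027485, 'cy': 212.33028035797378, 'rvec': array([ 2.0469678 , -2.17148259,  0.24425739]), 'tvec': array([ 32.50814564, 526.30011256, 977.72233807])}
{'clock': 0.1, 'qpos': array([-1.18540740e+00,  3.53592982e-01,  1.63402660e+00,  1.06271779e-05,
        1.15520135e+00, -2.40759147e-03]), 'qvel': array([ 0.00106426, -0.00168203, -0.00214951, -0.00113898, -0.00100471,
        0.0004847 ]), 'joint_efforts': array([-1.73898003e-03, -6.06357980e+01, -3.42819500e+01, -1.28568490e-04,
        3.86850414e-03, -1.69908674e-05]), 'eef_pos': array([ 236.19967431, -578.24040545,  255.64212267]), 'tcp_rot': array([-3.14036440e+00, -1.26744348e-05,  3.87792214e-01]), 'contact_force': array([-0.28560725,  0.1551789 , -0.27522382]), 'wrist_torque': array([-0.03308938, -0.05376158, -0.01811718]), 'grasp_force': 0.0, 'opening': 1.0028593803381003}
```

View pics/side0.png

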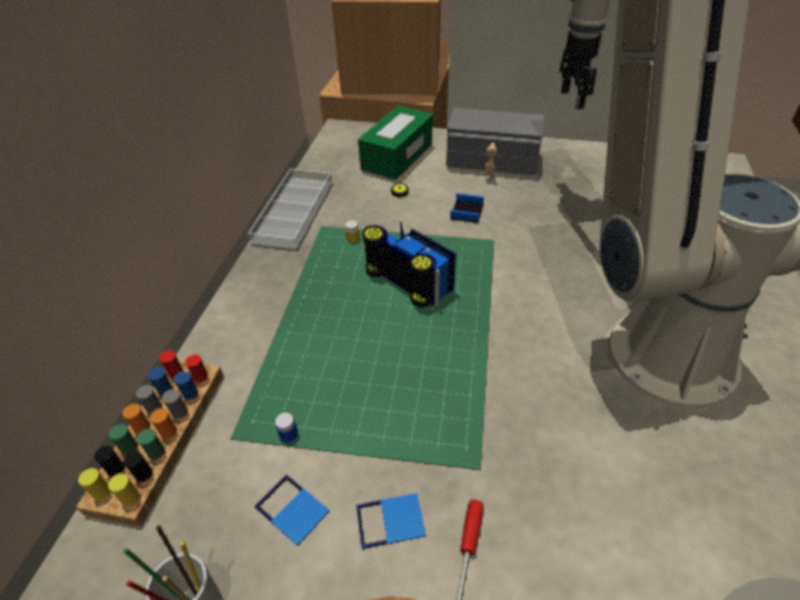

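View pics/top0.png

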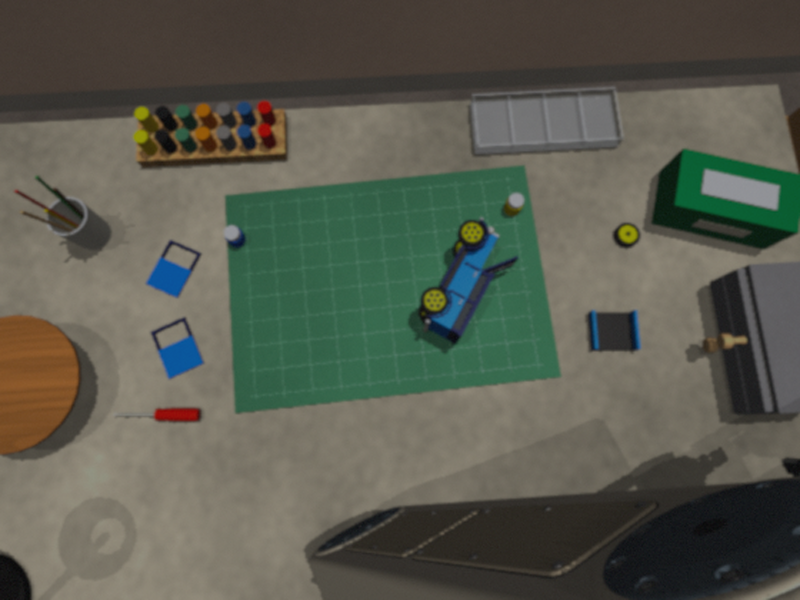

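Side view shows the car on its right side, with wheels toward the camera at (374,234) and (422,263) and the roof toward the robot. Top view shows the upper wheels at (434,300) and (472,233) and the bonnet sticking out to (517,260). I'll enlarge that crop next.

```bash
cat > h.py <<'E'
import numpy as np, cv2
from rig import r
def cam(n):
    p=r.camera_params(n); R=cv2.Rodrigues(np.array(p["rvec"]))[0]; return p,R,np.array(p["tvec"])
def ray(n,u,v,z):
    p,R,t=cam(n); d=R.T@np.array([(u-p["cx"])/p["fx"],(v-p["cy"])/p["fy"],1]); c=-R.T@t
    return c+d*(z-c[2])/d[2]
def proj(n,X):
    p,R,t=cam(n); q=R@np.array(X,float)+t; return np.array([p["fx"]*q[0]/q[2]+p["cx"],p["fy"]*q[1]/q[2]+p["cy"]])
def crop(n,u,v,w,h,k,f):
    im=r.grab_frame(n)[v:v+h,u:u+w,::-1]; cv2.imwrite(f,cv2.resize(im,None,fx=k,fy=k,interpolation=cv2.INTER_CUBIC))
E
python3 - <<'E'
from h import *
im=cv2.imread("pics/top0.png")
a=cv2.resize(im[190:365,390:570],None,fx=4.3,fy=4.3,interpolation=cv2.INTER_CUBIC)
cv2.imwrite("pics/a.png",a[:600,:800])
k=.7
for u,v in((434,300),(472,233)): print(ray("top",u*k,v*k,111))
for u,v in ((225,195),(526,167),(560,377),(236,412)): print(ray("top",u*k,v*k,3))
E
```

```text
[517.70131757 -62.50304827 111.        ]
[ 637.53549072 -140.20706768  111.        ]
[785.86473536 337.34209228   3.        ]
[ 812.22714769 -282.43374035    3.        ]
[ 378.39631313 -299.58026357    3.        ]
[349.46773474 313.60280503   3.        ]
```

View pics/a.png

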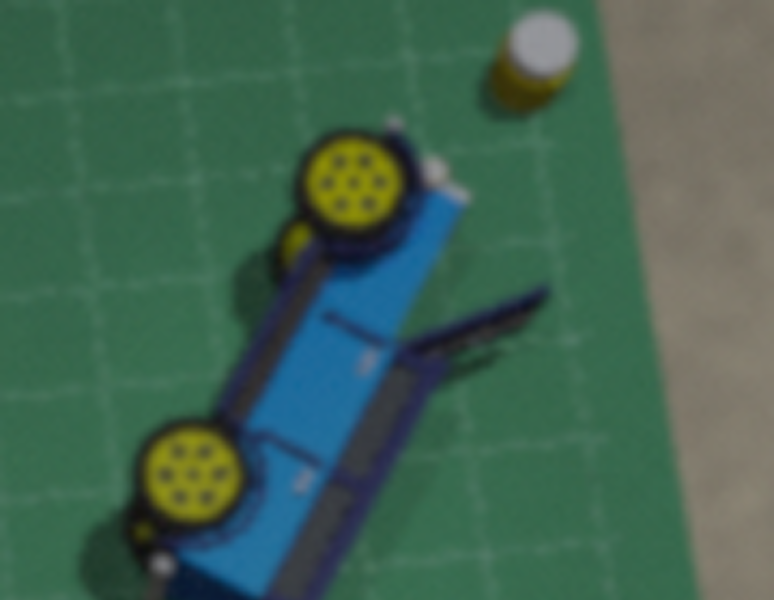

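Crop: hubs are at (352,183) and (192,475), so the wheelbase measures 143 mm (144 expected). Car front points to (0.839,-0.544) and the roof faces (-0.544,-0.839). The origin is near (591,-80), so a tool yaw of 0.995 makes tool x the push direction.

```bash
python3 -m jog '[[[0,0,-0.121],[0,0,0],-0.4],[[0,0,-0.121],[0,0,0],-0.4],[[0,0,-0.121],[0,0,0],-0.4],[[0,0,-0.121],[0,0,0],-0.4],[[0,0,-0.121],[0,0,0],-0.4]]' 20
python3 -m jog '[[[0,0,0],[0.04,0.001,0],-0.4],[[0,0,0],[0.04,0.001,0],-0.4],[[0,0,0],[0.04,0.001,0],-0.4],[[0,0,0],[0.04,0.001,0],-0.4],[[0,0,0],[0.04,0.001,0],-0.4],[[0,0,0],[0.04,0.001,0],-0.4],[[0,0,0],[0.04,0.001,0],-0.4],[[0,0,0],[0.04,0.001,0],-0.4],[[0,0,0],[0.04,0.001,0],-0.4],[[0,0,0],[0.04,0.001,0],-0.4],[[0,0,0],[0.03,0.001,0],-0.4],[[0,0,0],[0,0,0],-0.4]]'
cat >> h.py <<'E'
from scipy.spatial.transform import Rotation as Ro
def to(x,y,z):
    s=r.sense(); R=Ro.from_euler("xyz",s["tcp_rot"]).as_matrix()
    print("shift",(R.T@(np.array([x,y,z])-s["eef_pos"])).round(1),"at",s["eef_pos"].round(1),s["tcp_rot"].round(3),"F",s["contact_force"].round(1),s["opening"],s["clock"])
E
python3 -c "
from h import *
to(504,-187,112)"
```

```text
clock: 0.6
eef_pos: [236.2, -578.4, 255.9]
tcp_rot: [-3.141, -0.0, 0.998]
contact_force: [-0.2, -0.2, -0.9]
opening: 0.297
grasp_force: 0.0
clock: 1.8
eef_pos: [482.0, -221.8, 256.1]
tcp_rot: [-3.141, -0.001, 0.996]
contact_force: [-0.3, -0.0, -0.1]
opening: 0.296
grasp_force: 0.0
shift [ 41.1  -0.4 144.1] at [ 482.  -221.8  256.1] [-3.141e+00 -1.000e-03  9.960e-01] F [-0.3 -0.  -0.1] 0.2963579797602278 1.8
```

```bash
python3 -m jog '[[[0,0,0],[0.01,0,0.03],-0.4],[[0,0,0],[0.01,0,0.03],-0.4],[[0,0,0],[0.01,0,0.03],-0.4],[[0,0,0],[0.011,0,0.03],-0.4],[[0,0,0],[0,0,0.024],-0.4],[[0,0,0],[0,0,0],-0.4]]'
python3 - <<'E'
from h import *
to(504,-187,112)
crop("side",220,60,180,160,3.75,"pics/b.png")
E
```

```text
clock: 2.4
eef_pos: [500.4, -189.7, 109.3]
tcp_rot: [-3.136, 0.002, 0.993]
contact_force: [-0.7, 0.9, 0.7]
opening: 0.299
grasp_force: 0.0
shift [ 4.2  1.5 -2.8] at [ 500.4 -189.7  109.3] [-3.136e+00  2.000e-03  9.930e-01] F [-0.7  0.9  0.7] 0.2988529869010881 2.4
```

View pics/b.png

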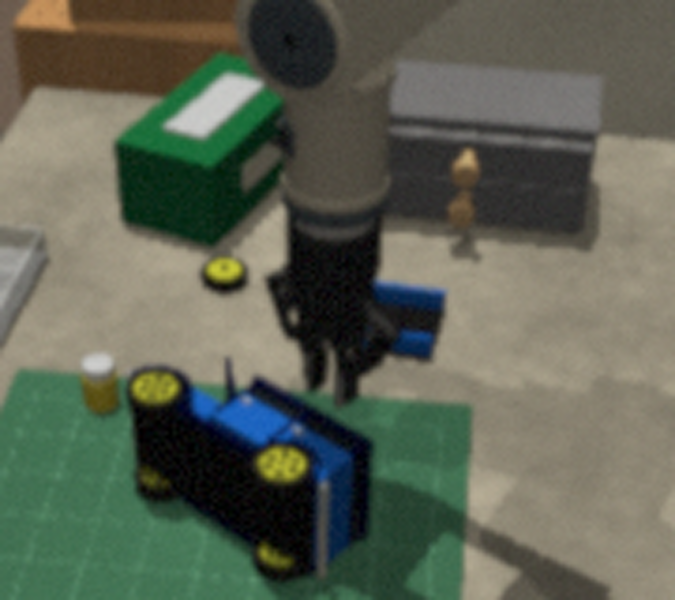

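The fingertips at (343,400) are behind the roof, around the middle of its edge. I'll approach until contact.

```bash
python3 -m jog '[[[0,0,0],[0.008,0.001,-0.001],-0.4],[[0,0,0],[0.008,0,-0.001],-0.4],[[0,0,0],[0.008,0,0],-0.4],[[0,0,0],[0.004,0,0],-0.4],[[0,0,0],[0,0,0],-0.4]]'
python3 -m jog '[[[0,0,0],[0.003,0,0],-0.4],[[0,0,0],[0.003,0,0],-0.4],[[0,0,0],[0,0,0],-0.4]]'
python3 - <<'E'
import numpy as np
from h import *
to(526.2-6,-152.3-9.2,111)
c=np.array([-96,84])
for a in range(0,46,5):
    t=np.radians(a);print(a,(c[0]*np.cos(t)+c[1]*np.sin(t)+96).round(1),(-c[0]*np.sin(t)+c[1]*np.cos(t)-84).round(1))
E
```

```text
clock: 2.95
eef_pos: [519.6, -166.6, 114.8]
tcp_rot: [3.141, -0.0, 0.994]
contact_force: [-0.5, -0.5, 0.1]
opening: 0.298
grasp_force: 0.0
clock: 3.25
eef_pos: [522.3, -162.0, 114.2]
tcp_rot: [-3.141, 0.0, 0.993]
contact_force: [-0.3, 0.2, 0.6]
opening: 0.302
grasp_force: 0.0
shift [-0.7 -2.   3.2] at [ 522.3 -162.   114.2] [-3.141  0.     0.993] F [-0.3  0.2  0.6] 0.30185621638826426 3.25
0 0.0 0.0
5 7.7 8.0
10 16.0 15.4
15 25.0 22.0
20 34.5 27.8
25 44.5 32.7
30 54.9 36.7
35 65.5 39.9
40 76.5 42.1
45 87.5 43.3
```

```bash
python3 -m jog '[[[0,0,0],[0.003,0,0.002],-0.4],[[0,0,0],[0.003,0,0],-0.4],[[0,0,0],[0,0,0],-0.4]]'
python3 -m jog '[[[0,0,0],[0.004,0,-0.004],-0.4],[[0,0,0],[0.004,0,-0.004],-0.4],[[0,0,0],[0.004,0,-0.004],-0.4],[[0,0,0],[0.004,0,-0.0035],-0.4],[[0,0,0],[0.0045,0,-0.0035],-0.4],[[0,0,0],[0.0045,0,-0.003],-0.4],[[0,0,0],[0,0,0],-0.4]]'
python3 - <<'E'
from h import *
crop("side",220,110,130,110,5,"pics/c.png")
E
```

```text
clock: 3.55
eef_pos: [525.6, -156.9, 112.1]
tcp_rot: [-3.141, 0.0, 0.993]
contact_force: [-1.1, 0.7, 0.5]
opening: 0.306
grasp_force: 0.4
clock: 4.25
eef_pos: [539.9, -135.8, 134.8]
tcp_rot: [3.141, -0.0, 0.993]
contact_force: [-0.9, -0.6, 1.3]
opening: 0.301
grasp_force: 0.6
```

View pics/c.png

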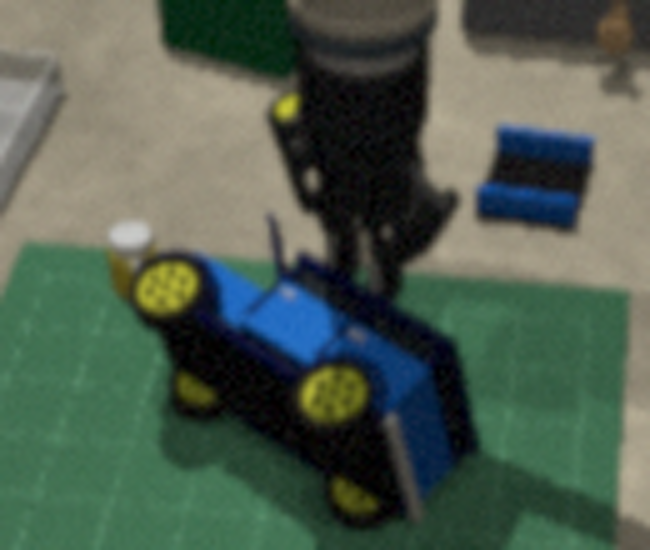

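The car is tipping by about 15° about its right wheels (at (195,390) and (352,495), still on the mat). I'll continue along the arc.

```bash
python3 -m jog '[[[0,0,0],[0.0047,0,-0.003],-0.4],[[0,0,0],[0.0048,0,-0.0028],-0.4],[[0,0,0],[0.005,0,-0.0025],-0.4],[[0,0,0],[0.005,0,-0.0025],-0.4],[[0,0,0],[0.005,0,-0.002],-0.4],[[0,0,0],[0.005,0,-0.002],-0.4],[[0,0,0],[0.005,0,-0.0015],-0.4],[[0,0,0],[0.005,0,-0.0015],-0.4],[[0,0,0],[0.004,0,-0.001],-0.4],[[0,0,0],[0,0,0],-0.4],[[0,0,0],[0,0,0],-0.4]]'
python3 - <<'E'
from h import *
crop("side",220,110,130,110,5,"pics/d.png")
E
```

```text
clock: 5.4
eef_pos: [563.0, -99.7, 153.0]
tcp_rot: [-3.141, 0.0, 0.993]
contact_force: [-0.3, 0.2, -0.3]
opening: 0.298
grasp_force: 0.0
```

View pics/d.png

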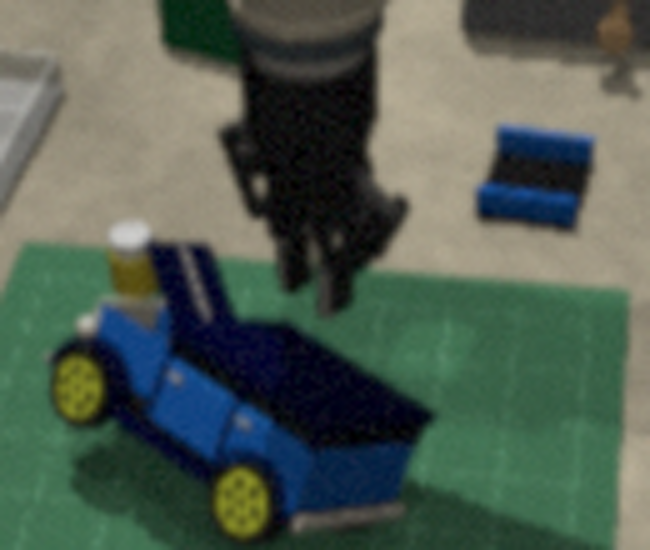

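The car is falling onto its wheels, with the left wheels at (78,388) and (242,500) nearly down and the bonnet still open. I'll withdraw, let it settle and look again.

```bash
python3 -m jog '[[[0,0,0],[-0.02,0,-0.03],-1],[[0,0,0],[-0.03,0,-0.03],-1],[[0,0,0],[-0.03,0,-0.03],-1],[[0,0,0],[-0.03,0,0],-1],[[0,0,0],[-0.03,0,0],-1],[[0,0,0],[0,0,0],-1]]'
python3 - <<'E'
from h import *
crop("top",240,110,150,130,4.6,"pics/e.png")
crop("side",200,110,150,130,4.6,"pics/f.png")
E
```

```text
clock: 6.05
eef_pos: [484.7, -219.3, 243.3]
tcp_rot: [3.141, 0.001, 0.99]
contact_force: [0.5, 0.2, -0.1]
opening: -0.002
grasp_force: 0.0
```

View pics/e.png

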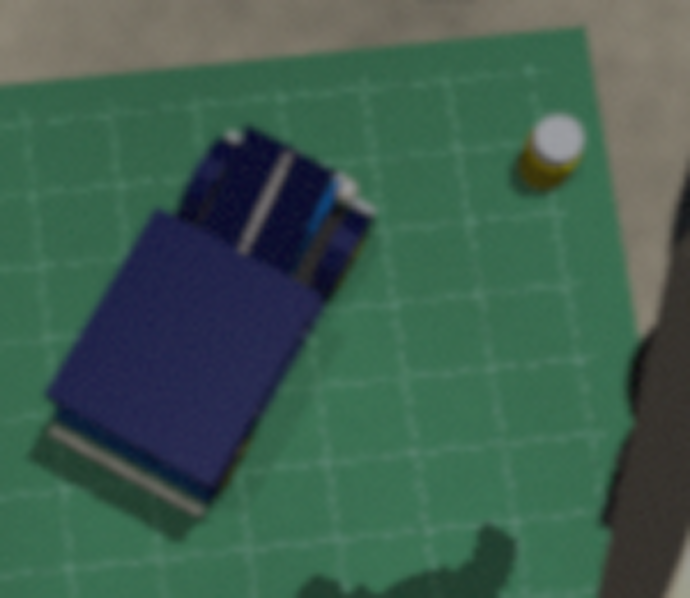

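View pics/f.png

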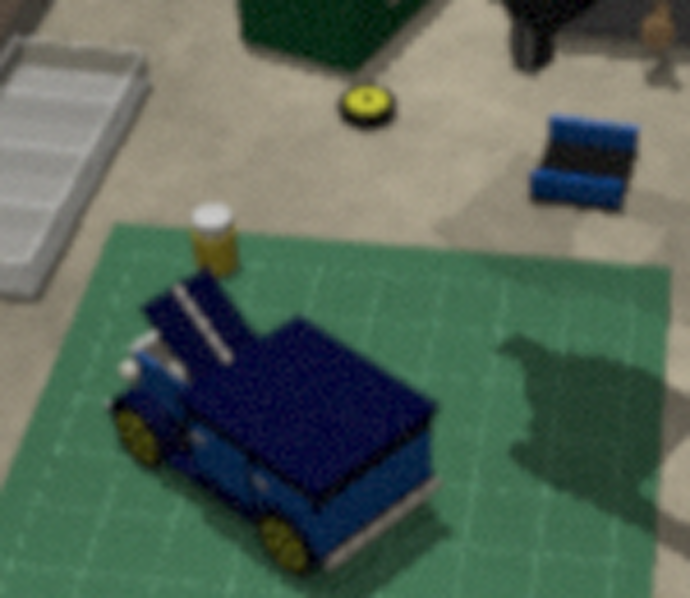

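The car stands on its wheels with the bonnet open. Roof corners in the top crop are (160,212), (323,293), (212,490) and (50,397); the bonnet's front middle is at (290,152) there and about (180,287) in the side crop.

Run:
```python
from h import *
k=4.6
P=[ray("top",240+u/k,110+v/k,99) for u,v in((160,212),(323,293),(212,490),(50,397))]
fl,fr,rr,rl=P
print(np.round(P,0),[np.linalg.norm(a-b).round() for a,b in((fl,fr),(fl,rl),(fr,rr))])
f=(fl+fr-rl-rr)[:2];f/=np.linalg.norm(f);c=sum(P)[:2]/4; o=c+42*f
print("f",f,"origin",o,"yaw for y||left:",np.arctan2(f[1],f[0]))
for a in np.arange(0,1.21,.2):
    x=25+74*np.cos(a)-4*np.sin(a); z=71+74*np.sin(a)+4*np.cos(a)+3
    q=[*(o+x*f),z]; print(a.round(1),np.round(q),((proj("top",q)-[240,110])*k).round(),((proj("side",q)-[200,110])*k).round())
```

```text
[[670.   2.  99.]
 [616. -87.  99.]
 [506. -17.  99.]
 [564.  69.  99.]] [np.float64(104.0), np.float64(125.0), np.float64(130.0)]
f [ 0.84300552 -0.53790492] origin [624.33535679 -31.06675759] yaw for y||left: -0.5679498771021918
0.0 [708. -84.  78.] [303. 155.] [167. 320.]
0.2 [706. -83.  93.] [303. 149.] [167. 304.]
0.4 [702. -80. 107.] [300. 146.] [170. 292.]
0.6 [695. -76. 119.] [295. 149.] [175. 282.]
0.8 [686. -71. 130.] [288. 156.] [184. 276.]
1.0 [676. -64. 138.] [279. 168.] [195. 274.]
1.2 [665. -57. 144.] [268. 184.] [208. 275.]
```

```bash
python3 -c "
from h import *
to(687.5,-71.4,160)"
```

```text
shift [232.4  88.4  83.1] at [ 486.2 -217.4  243.1] [-3.142 -0.     0.991] F [ 0.4  0.4 -0.1] 0.0025239686582468864 6.15
```

```bash
python3 -m jog '[[[0,0,0],[0.03,0.011,0],-1],[[0,0,0],[0.03,0.011,0],-1],[[0,0,0],[0.03,0.011,0],-1],[[0,0,0],[0.03,0.011,0],-1],[[0,0,0],[0.03,0.011,0],-1],[[0,0,0],[0.03,0.011,0],-1],[[0,0,0],[0.03,0.012,0.02],-1],[[0,0,0],[0.022,0.01,0.02],-1],[[0,0,0],[0,0,0.02],-1],[[0,0,0],[0,0,0],-1]]'
python3 - <<'E'
from h import *
to(687.5,-71.4,105)
crop("side",200,90,150,130,4.6,"pics/g.png")
E
```

```text
clock: 7.15
eef_pos: [685.6, -68.7, 179.3]
tcp_rot: [-3.136, 0.002, 0.995]
contact_force: [-1.3, -0.0, -0.3]
opening: -0.002
grasp_force: 0.0
shift [-1.   3.4 74.2] at [685.6 -68.7 179.3] [-3.136e+00  2.000e-03  9.950e-01] F [-1.3 -0.  -0.3] -0.0017033666304075103 7.15
```

View pics/g.png

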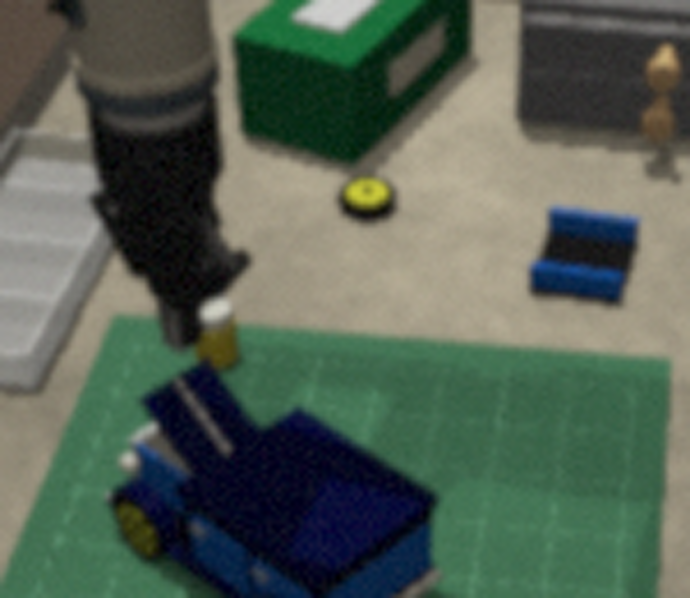

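The fingertips at (180,345) are about 25 mm above the bonnet edge near (175,380). I'll move slightly inward and press down, watching the force.

```bash
python3 -m jog '[[[0,0,0],[-0.001,-0.004,0.008],-1],[[0,0,0],[0,0,0.01],-1],[[0,0,0],[0,0,0.01],-1],[[0,0,0],[0,0,0.008],-1],[[0,0,0],[0,0,0],-1]]'
python3 -m jog '[[[0,0,0],[0,0,0.006],-1],[[0,0,0],[0,0,0.006],-1],[[0,0,0],[0,0,0.006],-1],[[0,0,0],[0,0,0.006],-1],[[0,0,0],[0,0,0.006],-1],[[0,0,0],[0,0,0],-1]]'
python3 -c "
from h import *
to(685,-70,105)"
```

```text
clock: 7.7
eef_pos: [682.2, -69.6, 145.6]
tcp_rot: [-3.14, 0.001, 0.992]
contact_force: [-1.0, 0.6, 0.4]
opening: 0.002
grasp_force: 0.0
clock: 8.3
eef_pos: [682.5, -69.4, 115.9]
tcp_rot: [-3.14, 0.001, 0.993]
contact_force: [1.5, -0.6, -1.5]
opening: -0.0
grasp_force: 0.0
shift [ 0.9  2.5 10.9] at [682.5 -69.4 115.9] [-3.14e+00  1.00e-03  9.93e-01] F [ 1.5 -0.6 -1.5] -0.0002579959119274292 8.3
```

```bash
python3 -m jog '[[[0,0,0],[0,0,0.004],-1],[[0,0,0],[0,0,0.003],-1],[[0,0,0],[0,0,0.002],-1],[[0,0,0],[0,0,0],-1]]'
python3 -m jog '[[[0,0,0],[0,0,0.002],-1],[[0,0,0],[0,0,0],-1]]'
python3 -m jog '[[[0,0,0],[0,0,0.001],-1],[[0,0,0],[0,0,0],-1]]'
```

```text
clock: 8.7
eef_pos: [682.9, -69.4, 107.8]
tcp_rot: [-3.141, 0.0, 0.993]
contact_force: [0.6, 0.7, -0.0]
opening: -0.001
grasp_force: 0.0
clock: 8.9
eef_pos: [683.0, -69.4, 106.0]
tcp_rot: [-3.141, 0.0, 0.993]
contact_force: [-0.4, 0.3, 0.3]
opening: -0.0
grasp_force: 0.0
clock: 9.1
eef_pos: [683.1, -69.5, 105.0]
tcp_rot: [-3.142, -0.0, 0.993]
contact_force: [0.0, -0.2, 0.0]
opening: 0.0
grasp_force: 0.0
```

```bash
python3 -m jog '[[[0,0,0],[0,0,0.001],-1],[[0,0,0],[0,0,0],-1]]'
python3 -m jog '[[[0,0,0],[0,0,0.001],-1],[[0,0,0],[0,0,0],-1]]'
python3 - <<'E'
from h import *
crop("side",200,110,150,130,4.6,"pics/i.png")
E
```

```text
clock: 9.3
eef_pos: [683.1, -69.5, 104.0]
tcp_rot: [-3.142, 0.0, 0.993]
contact_force: [0.0, 0.6, 0.5]
opening: 0.002
grasp_force: 0.0
clock: 9.5
eef_pos: [683.1, -69.5, 103.1]
tcp_rot: [3.142, -0.0, 0.993]
contact_force: [0.1, -0.8, 0.2]
opening: -0.003
grasp_force: 0.2
```

View pics/i.png

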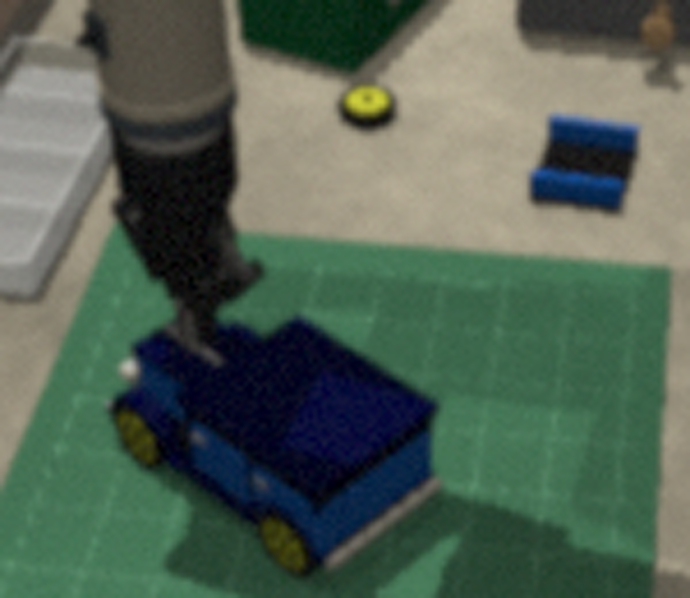

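The bonnet at (180,345) looks shut or nearly so. I'll press on until the force clearly rises at its stop.

```bash
for i in 1; do :; done
python3 -m jog '[[[0,0,0],[0,0,0.001],-1],[[0,0,0],[0,0,0],-1]]' | grep -E "eef_pos|contact"
python3 -m jog '[[[0,0,0],[0,0,0.001],-1],[[0,0,0],[0,0,0],-1]]' | grep -E "eef_pos|contact"
python3 -m jog '[[[0,0,0],[0,0,0.001],-1],[[0,0,0],[0,0,0],-1]]' | grep -E "eef_pos|contact"
```

```text
eef_pos: [683.2, -69.4, 102.8]
contact_force: [-2.0, -0.4, 6.3]
eef_pos: [683.3, -69.5, 102.5]
contact_force: [-4.9, 0.5, 12.1]
eef_pos: [683.4, -69.5, 102.2]
contact_force: [-5.9, 0.5, 17.1]
```

Hard stop at tip height 77.8 mm, where 78 was expected, so the bonnet is shut. I'll retract straight up and check.

```bash
python3 -m jog '[[[0,0,0],[0,0,0],-1],[[0,0,0],[0,0,-0.003],-1],[[0,0,0],[0,0,-0.01],-1],[[0,0,0],[0,0,-0.03],-1],[[0,0,0],[0,0,-0.03],-1],[[0,0,0],[0,0,-0.03],-1],[[0,0,0],[0,0,-0.03],-1],[[0,0,0],[0,0,0],-1],[[0,0,0],[0,0,0],-1],[[0,0,0],[0,0,0],-1]]'
python3 - <<'E'
from h import *
crop("side",200,110,150,130,4.6,"pics/j.png")
E
```

```text
clock: 11.15
eef_pos: [682.3, -69.4, 231.9]
tcp_rot: [-3.14, 0.001, 0.993]
contact_force: [0.1, 0.2, -0.6]
opening: 0.001
grasp_force: 0.0
```

View pics/j.png

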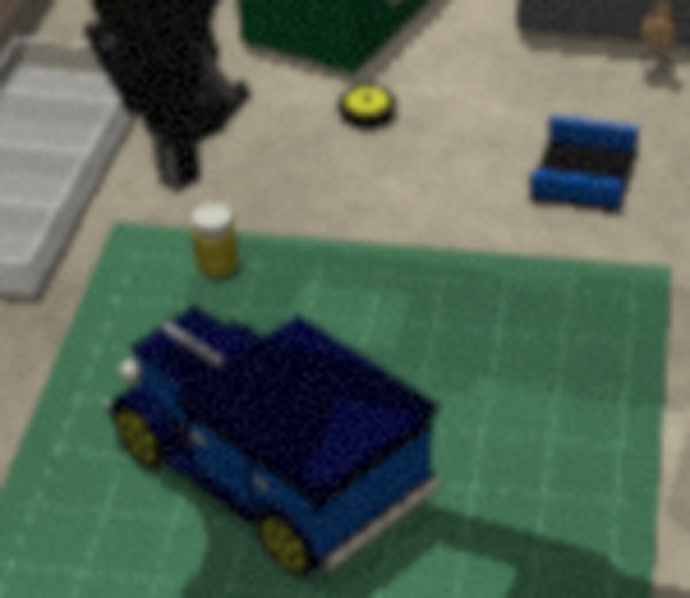

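The car stands on its wheels with the bonnet shut (front edge at about (165,325), as predicted for closed). The jar, spare wheel and tailgate in view have not moved.

```bash
python3 -c "
from rig import r
print(r.sign_off())"
```

```text
the job is handed in; nothing more can be done
None
```

The blue car is back on its wheels on the mat with its bonnet pressed fully shut, and I handed the job in at about 11 s of the 43 s allowed; the verdict was not shown to me, and I did not re-check the doors, blue jar or screwdriver, which the arm never went near.

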